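Snap a spacer onto a pipe clamp and butt it to the jaw

ROBOT

A 6-joint arm with a two-finger parallel gripper is mounted at the origin on the work surface; the furniture and walls round the work are solid. World frame = base frame: x ahead of the robot, y to its left, z up, the work surface at z = 0. Lengths are in m, angles in degrees, forces in N, time in s.
With the tool pointing down it reaches from about 0.4 to 0.825 m from the base axis. Payload 7 kg.
Tool frame: the origin (TCP) lies at the centre of the arm's flange, where the gripper is bolted on; the fingertips stand 178 mm ahead of it and the grasp point (between the pads) lies 159 mm ahead of it (r.tips_ahead is the z of the fingertips in the tool frame, in m); z points along the fingers, y is the line along which they close (so a half turn about z gives the same grasp; the last joint's range is limited). The gripper opens to 88 mm and grips with 3 to 60 N. Pads are 19 mm wide; open, the fingers measure 130 mm over their backs; the gripper's body (78 mm by 193 mm) begins 47 mm behind the grasp point.
Start: joints at [-47.321, 20.546, 0.682, 0, -70.136, -16.507], TCP at [0.298, -0.606, 0.405] pointing down, gripper open.
Joint ranges: [-176.03, 176.03], [-82.01, 121.73], [-58.28, 71.71], [-173.87, 95.51], [-174.79, -0.11], [-173.66, 173.66]. Speed limits (degrees/s): [136.94, 136.94, 172.46, 180, 180, 180].

INTERFACE

Orientations are given as [roll, pitch, yaw] about the fixed x, y, z axes, in that order (R = Rz(yaw) Ry(pitch) Rx(roll)).
In Python, from plant import r gives the robot as it stands. The module is installed in compiled form; this text tells all that it offers.
- The arm moves only by the shell command python3 -m pendant 'ROWS' [FORCE]. ROWS is JSON, a list that holds one entry, the list of rows, each a list of 7 numbers: the shift along the tool's x, y, z in m, then the turn, a rotation vector about the tool's x, y, z in degrees, then the gripper command: -1 is shut, 1 is fully open, values between are in proportion. A call has 1 to 5 rows; each row is the pose to reach, as a shift and turn from the pose commanded when the call began, along the tool's axes at that moment; what a row does not reach only later rows make up. A row lasts 1/10 s, in which the tool goes at most 50 mm and 8.59 degrees, less where a joint would pass 70% of its speed; a pose out of reach is approached as far as the arm can. A call with a gripper value outside its range is refused whole. The fingers move at their own pace and stop on an object; FORCE is the grip in N (left out, the last holds). Time passes only in rows, so rows that repeat a pose let the fingers close. It gives the time, the measured TCP pose, the force, the opening and the grip force at its end, in the units of the state.
- r.get_state(): the state, without advancing time (a new reading comes with each control period).
- r.capture(name): name is "scene" or "top" or "wrist"; returns the picture (384x512x3 uint8, red, green, blue); there is no depth.
- r.camera_params(name): a dict with "fx", "fy", "cx", "cy" (pixels), "R" (3x3) and "t" (3): a world point X has camera coordinates R X + t. Camera axes: x right, y down, z forward; pixel columns grow to the right and rows downward; lengths in m; the calibration is good to about 2 mm. A picture is of the moment at which its call begins: read the wrist's pose just before it. camera_params takes no time and is no camera call; for the wrist camera it gives the pose at the moment of the call.
- r.close_job(): hands the job in; it is judged then, once.
The state is a dict: "time_s": time; "joints": joint angles; "qd": joint speeds; "joint_torque": joint torques, N m; "tcp_pos": TCP position; "eef_rot": TCP orientation; "contact_force": force on the tool from outside, world axes, zero at the start; "moment": the same for the moment, N m; "gripper_width": finger opening in m; "gripper_force": force on a finger pad.
Only numpy, scipy, OpenCV 4.12 (cv2) and the standard library are available. Lean on these libraries where they do the work, as an engineer would, in place of code of your own. Each camera call takes 0.05 s, during which the arm holds its last target. There are 200 camera calls.

TASK

Get the pipe clamp ready for a glue-up: pick up the loose spacer standing on the bench and press it down over the pipe, in the open stretch clear of the tail jaw, until its sprung arms snap past the pipe and it sits fully home with its top level. Then slide it along the pipe until you feel it bear firmly against the face of the tail jaw, without pushing the jaw off its setting, and let go. Press no harder than it takes, or the plastic will crack, and leave the other things on the bench where they lie.

Things in the scene. Friction and masses are not known exactly. Their poses are not given: they have to be found in the camera images.
- spacer: Loose spacer to fit: grey plastic saddle clip, 40 mm long, 36 wide, 54 high, about 75 g, standing upright on two sprung arms. A twin already sits on the pipe by the screw head. Origin: centre of its round bore, 15.5 mm above its feet; y along the bore, x across, z up; either end may go first. The roof of the bore is 11 mm above the origin: fully home, the origin lies on the pipe's axis
- spacer_block (a point): Middle of the spacer's upper block, 28 mm above the bore's centre, to be gripped across x: 24 mm wide (x), 40 mm long (y), reaching 10 mm below and 10 mm above this point. At its foot a shoulder, 36 mm wide and 7 mm thick, sticks out 6 mm each side; fingertips may bear on it
- spacer_mouth (a point): Mouth between the arms; flared lips, 13 mm apart at the narrowest, 8 mm under the bore's centre. Pressed straight down, they touch the pipe with the bore's centre some 19 mm above its axis, spread against 12 to 20 N and, past the widest point, snap shut and draw the spacer down. More than 30 N may crack it. Once on, it grips the pipe: sliding it takes 5 to 16 N, differing each time
- pipe_clamp: Pipe clamp, screwed to the bench: steel pipe, 22 mm in diameter, between an iron screw head and a sliding iron tail jaw. Origin on the bench top under the pipe; y along the pipe towards the screw head, z up. Pipe axis 45 mm above the origin. Screw head and T-bar: y = 125 to 280 mm, up to 103 mm above the bench; twin spacer: y = 83 to 123 mm; free pipe: from there to the jaw's face
- jaw_face (a point): Face of the tail jaw, an upright iron plate 40 mm wide, its top 103 mm above the bench. The point lies on the pipe's axis in the plane of the face; y (the clamp's) points out of the face along the free pipe. The jaw is set 95 to 145 mm on the clamp's -y side; some 7 N more than the spacer's drag shifts it, so stop at about 5 N. A spacer touching the face has its origin 20 mm from this point
- sanding_block: Bystander: cork sanding block, 66 x 110 x 32 mm, lying on the bench at the right; origin at the centre of its underside
- tape_measure: Bystander: tape measure, 33 x 94 x 63 mm, on the bench at the left; origin at the centre of its underside
Not all that is in view belongs to the job. There is more than one size of the spacer; the one meant has the size given above.

How it is judged (in metres and radians):
On the way, in this order (a step that is already met when the one before it is completed fails the run):
1. the spacer has snapped onto the pipe and sits fully home on it (z of spacer in the frame of pipe_clamp between 0.0425 and 0.0467 m and x of spacer in the frame of pipe_clamp between -0.002 and 0.002 m and angle between the y axis of spacer and the y axis of pipe_clamp, either way round below 0.08 rad), for 0.2 s.
2. the spacer, on the pipe, bears against the face of the tail jaw with more than 4 N (contact force between spacer and tail_jaw above 4 N and z of spacer in the frame of pipe_clamp below 0.0467 m and angle between the y axis of spacer and the y axis of pipe_clamp, either way round below 0.08 rad), for 0.1 s.
At the end, for the whole second after the job is handed in: The spacer is snapped home on the pipe (bore within 2 mm of the pipe's axis, in line within 0.08 rad, top level within 0.12 rad), at rest, its end within 2 mm of the tail jaw's face; the jaw is within 1.5 mm of where it was set (all of step 1 and angle between spacer's own z axis and vertical below 0.12 rad and y of spacer in the frame of jaw_face between 0.017 and 0.022 m and distance of jaw_face from where it was at the start of the episode below 0.0015 m and linear speed of spacer below 0.01 m/s); the robot touches nothing.
It fails at once if the tail jaw is pushed more than 1.5 mm from its setting (distance of jaw_face from where it was at the start of the episode above 0.0015 m).
It fails at once if the spacer is forced: contact force on the clamp over 50 N, its arms' own grip of 10 to 20 N included (contact force between spacer and pipe_clamp above 50 N).
It fails at once if the sanding block or the tape measure is moved more than 20 mm (distance of any of sanding_block, tape_measure from where it was at the start of the episode above 0.02 m).
It also fails if it takes over 70 s, if anything falls off the work surface, if the arm or the gripper's body presses on something with over 40 N, if the wrist force passes 120 N, or if a joint passes its speed limit or range.

## Working session

There is one attempt and no reset: what is moved stays moved. The work goes in short steps, Python scripts to look and compute and a shell command to move; the robot and the scene stay as the last step left them, time stands still between calls to the robot, and variables do not carry over. Pictures are saved under pics/ and viewed, at most 10 in all, crops included, and the job is handed in when it is done.

```bash
mkdir -p pics; ls; python3 - <<'E'
from plant import r
import cv2,numpy as np
for n in("scene","top"):
    im=r.capture(n); cv2.imwrite(f"pics/{n}0.png",im[:,:,::-1]); p=r.camera_params(n); print(n,p)
s=r.get_state();print(s)
E
```

```text
pics
scene {'fx': 394.90287649589965, 'fy': 394.90287649589965, 'cx': 256.14569960103904, 'cy': 181.56169128140863, 'R': array([[-0.78206566, -0.6229224 ,  0.01846583],
       [-0.3586403 ,  0.42563738, -0.83078876],
       [ 0.50965718, -0.65635395, -0.55628145]]), 't': array([0.4021431 , 0.21442175, 0.64155975])}
top {'fx': 413.6780074803942, 'fy': 413.6780074803942, 'cx': 253.98393811126093, 'cy': 200.90771330992018, 'R': array([[ 0.08835884, -0.99607315, -0.00556766],
       [-0.97477695, -0.08531697, -0.20623025],
       [ 0.2049454 ,  0.02364949, -0.97848765]]), 't': array([-0.00402681,  0.51198155,  0.97428808])}
{'time_s': 0.1, 'joints': array([-4.73219376e+01,  2.05867904e+01,  6.39409785e-01, -1.84783908e-02,
       -7.01358914e+01, -1.65075880e+01]), 'qd': array([ 0.02049465, -0.02261887,  0.07574846,  0.129612  ,  0.09327926,
        0.0643764 ]), 'joint_torque': array([-1.87337064e-03, -5.84162343e+01,  2.93749487e+01,  7.01556802e+00,
        1.01473005e-02, -7.04606600e-05]), 'tcp_pos': array([ 0.29763444, -0.60564344,  0.40382289]), 'eef_rot': array([ 1.79915224e+02, -7.00749418e-03, -1.53835812e+02]), 'contact_force': array([ 0.34100101, -0.37872202, -0.16496697]), 'moment': array([ 0.05865308, -0.02260936, -0.01050436]), 'gripper_force': 0.0, 'gripper_width': 0.08770552439299432}
```

View pics/scene0.png

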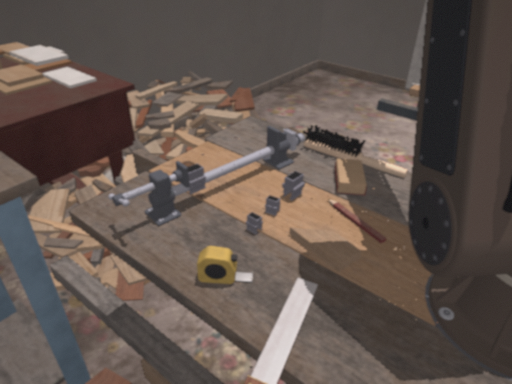

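View pics/top0.png

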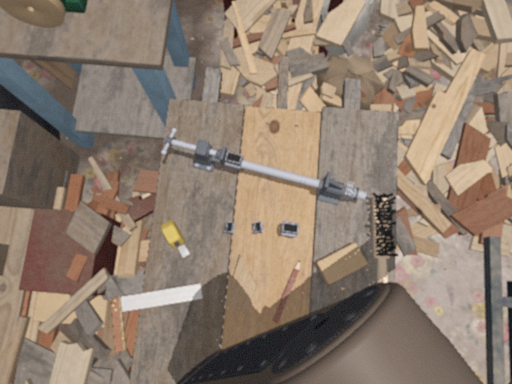

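The scene view shows the pipe running from the screw head with T-bar (scene 160,195; top 203,155) to the tail jaw (scene 280,150; top 332,188). The twin sits at top (232,160). Three loose clips could be taken for the spacer, at top (229,228), (257,228) and (289,229). The twin is already fitted. The one at 289 looks about 18 px wide, roughly 40 mm, so I'll check it in a crop.

```bash
python3 - <<'E'
import cv2,numpy as np
t=cv2.imread("pics/top0.png");s=cv2.imread("pics/scene0.png")
a=cv2.resize(t[130:245,160:390],None,fx=3.4,fy=3.4,interpolation=cv2.INTER_CUBIC)
b=cv2.resize(s[165:240,235:315],None,fx=2.8,fy=2.8,interpolation=cv2.INTER_CUBIC)
c=np.zeros((600,800,3),np.uint8);c[:a.shape[0],:a.shape[1]]=a[:,:800];c[a.shape[0]:a.shape[0]+b.shape[0],:b.shape[1]]=b[:600-a.shape[0]]if b.shape[0]>600-a.shape[0] else b
cv2.imwrite("pics/crop0.png",c);print(a.shape,b.shape)
E
cat > h.py <<'E'
import numpy as np
from scipy.spatial.transform import Rotation as Ro
def ray(p,u,v,z):
    d=p["R"].T@np.array([(u-p["cx"])/p["fx"],(v-p["cy"])/p["fy"],1]); o=-p["R"].T@p["t"]
    return o+d*(z-o[2])/d[2]
def proj(p,X):
    c=p["R"]@np.array(X)+p["t"]; return np.array([p["fx"]*c[0]/c[2]+p["cx"],p["fy"]*c[1]/c[2]+p["cy"]])
def toolshift(s,goal,yaw):
    "shift and rotvec in tool axes to bring TCP to goal, pointing down with given tool yaw"
    R=Ro.from_euler("xyz",s["eef_rot"],degrees=True)
    G=Ro.from_euler("xyz",[180,0,yaw],degrees=True)
    return R.inv().apply(np.array(goal)-s["tcp_pos"]),(R.inv()*G).as_rotvec(degrees=True)
E
```

```text
(391, 782, 3) (210, 224, 3)
```

View pics/crop0.png

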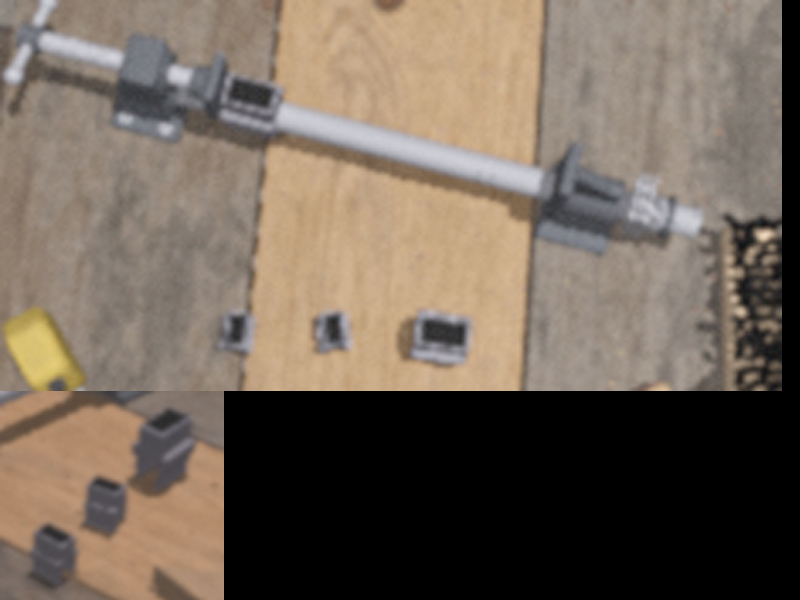

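The large clip at top (290,228) matches the twin in size, and the other two are clearly smaller, so I'm choosing it. Next I'll measure it, the pipe and the jaw.

```bash
python3 - <<'E'
from plant import r
from h import *
import cv2
t=cv2.imread("pics/top0.png");p=r.camera_params("top");s=r.get_state()
def dark(x0,x1,y0,y1,z):
    m=(t[y0:y1,x0:x1].max(2)<60).astype(np.uint8)
    c=max(cv2.findContours(m,0,cv2.CHAIN_APPROX_NONE)[0],key=cv2.contourArea)
    box=cv2.boxPoints(cv2.minAreaRect(c))+[x0,y0]
    P=np.array([ray(p,*b,z)[:2] for b in box]);M=P.mean(0)
    e=[P[1]-P[0],P[2]-P[1]];L=[np.linalg.norm(q) for q in e];k=int(L[1]>L[0])
    a=np.degrees(np.arctan2(e[k][1],e[k][0]))%180
    print(box.mean(0),M,np.round(L,4),"long axis deg",a);return M
dark(272,308,215,245,.0535)
dark(215,250,145,175,.083)
A=ray(p,160+285/3.4,130+118/3.4,.045);B=ray(p,160+530/3.4,130+178/3.4,.045)
print(A,B,np.degrees(np.arctan2(*(A-B)[[1,0]])))
print("jaw",ray(p,160+548/3.4,130+182/3.4,.045))
w=r.camera_params("wrist");print("wrist cam in tool",Ro.from_euler("xyz",s["eef_rot"],degrees=True).inv().apply(-w["R"].T@w["t"]-s["tcp_pos"]), w["fx"],(Ro.from_euler("xyz",s["eef_rot"],degrees=True).inv().as_matrix()@w["R"].T).round(2))
E
```

```text
[290.01351309 227.41891956] [ 0.45192361 -0.05284997] [0.011  0.0261] long axis deg 85.43932797995858
[233.26470566 156.94117546] [0.61010984 0.1009356 ] [0.0106 0.0253] long axis deg 80.35089304807116
[0.60390391 0.0753104  0.045     ] [ 0.5734666  -0.11042895  0.045     ] 80.6935950270425
jaw [ 0.57156674 -0.12391053  0.045     ]
wrist cam in tool [ 0.07215547 -0.00067887  0.02065476] 326.7658260340033 [[-0.   -0.96 -0.27]
 [ 1.   -0.    0.  ]
 [-0.   -0.27  0.96]]
```

```bash
python3 - <<'E'
from plant import r
from h import *
print(toolshift(r.get_state(),[.452,-.053,.36],-94.6))
E
```

```text
(array([-0.38223905,  0.42788441,  0.0444093 ]), array([ 8.07092357e-02,  3.74513882e-02, -5.92358058e+01]))
```

```bash
python3 -m pendant '[[[-0.382,0.428,0.044,0,0,-59.2,1],[-0.382,0.428,0.044,0,0,-59.2,1],[-0.382,0.428,0.044,0,0,-59.2,1],[-0.382,0.428,0.044,0,0,-59.2,1],[-0.382,0.428,0.044,0,0,-59.2,1]]]'; python3 - <<'E'
from plant import r
from h import *
print(toolshift(r.get_state(),[.452,-.053,.36],-94.6))
E
```

```text
time_s: 0.6
tcp_pos: [0.3646, -0.3638, 0.3851]
eef_rot: [180.0, 0.0, -110.5]
contact_force: [1.8, 0.8, -0.6]
gripper_width: 0.0875
gripper_force: 0.0
(array([-0.32173963,  0.02710608,  0.02515242]), array([ 2.00234398e-02,  1.28590876e-02, -1.59270261e+01]))
```

```bash
python3 -m pendant '[[[-0.322,0.027,0.025,0,0,-15.9,1],[-0.322,0.027,0.025,0,0,-15.9,1],[-0.322,0.027,0.025,0,0,-15.9,1],[-0.322,0.027,0.025,0,0,-15.9,1],[-0.322,0.027,0.025,0,0,-15.9,1]]]'; python3 - <<'E'
from plant import r
from h import *
print(toolshift(r.get_state(),[.452,-.053,.36],-94.6))
E
```

```text
time_s: 1.1
tcp_pos: [0.4335, -0.1242, 0.3663]
eef_rot: [-180.0, 0.0, -95.0]
contact_force: [1.0, 0.6, 0.7]
gripper_width: 0.0876
gripper_force: 0.0
(array([-0.07250944, -0.01231603,  0.00627655]), array([-0.02729324,  0.01010113, -0.35361846]))
```

```bash
python3 -m pendant '[[[-0.0725,-0.0125,0.006,0,0,-0.35,1],[-0.0725,-0.0125,0.006,0,0,-0.35,1],[-0.0725,-0.0125,0.006,0,0,-0.35,1],[-0.0725,-0.0125,0.006,0,0,-0.35,1]]]'; python3 - <<'E'
from plant import r
from h import *
import cv2
s=r.get_state();p=r.camera_params("wrist");im=r.capture("wrist");print(s["tcp_pos"],s["eef_rot"])
b=im[:,:,::-1].copy();cv2.imwrite("pics/w1.png",b)
print("expect",proj(p,[.452,-.053,.0535]))
E
```

```text
time_s: 1.5
tcp_pos: [0.4522, -0.0545, 0.36]
eef_rot: [180.0, -0.0, -94.5]
contact_force: [0.5, 0.1, -0.6]
gripper_width: 0.0878
gripper_force: 0.0
[ 0.45221322 -0.05451577  0.36001261] [ 1.79957751e+02 -1.05211758e-02 -9.45093418e+01]
expect [256.71828858 186.45170881]
```

View pics/w1.png

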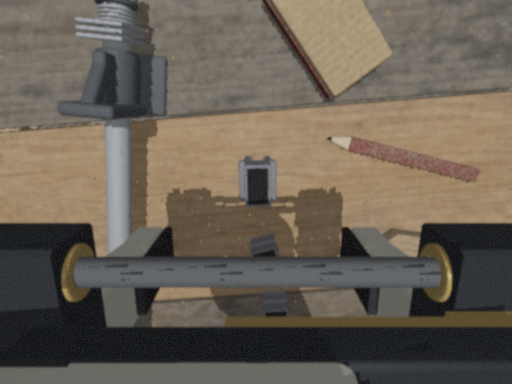

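The wrist view shows the spacer's black top at about (258,186), where expected. The pipe is at u≈118 and the jaw face at about v=118. Next I'll measure these.

```bash
python3 - <<'E'
from plant import r
from h import *
import cv2
t=cv2.imread("pics/w1.png");p=r.camera_params("wrist");s=r.get_state()
m=(t[150:215,235:285].max(2)<45).astype(np.uint8)
c=max(cv2.findContours(m,0,cv2.CHAIN_APPROX_NONE)[0],key=cv2.contourArea)
box=cv2.boxPoints(cv2.minAreaRect(c))+[235,150]
P=np.array([ray(p,*b,.0535)[:2] for b in box]);print(box.round(1).tolist(),P.mean(0),P.round(4).tolist())
e=P[1]-P[0];f=P[2]-P[1];print(np.linalg.norm(e),np.degrees(np.arctan2(e[1],e[0])),np.linalg.norm(f),np.degrees(np.arctan2(f[1],f[0])))
# spacer sides: grey shoulder outline
hsv=cv2.cvtColor(t,cv2.COLOR_BGR2HSV)
for v in (165,175,185,195): print(v,[ (u,int(hsv[v,u,1]),int(hsv[v,u,2])) for u in range(234,284,2)])
L=[];
for v in range(130,222,6):
    row=hsv[v,95:140]; g=np.where((row[:,1]<45))[0]+95
    L.append([(g.min()+g.max())/2,v]); print(v,g.min(),g.max(),end=" | ")
Q=np.array([ray(p,*l,.045)[:2] for l in L]);k=np.polyfit(Q[:,1],Q[:,0],1);print("\npipe x=k0*y+k1",k,"angle",np.degrees(np.arctan2(1,k[0])),Q[0],Q[-1])
for u in (112,118,124): print(u,[(v,int(hsv[v,u,2])) for v in range(104,128)])
E
```

```text
[[248.0, 203.0], [248.0, 169.0], [267.0, 169.0], [267.0, 203.0]] [ 0.45120529 -0.0537318 ] [[0.4611, -0.0386], [0.4584, -0.0702], [0.4415, -0.0689], [0.4438, -0.0372]]
0.03171932833826835 -95.02249566946094 0.01692182384216313 175.37264896922036
165 [(234, 79, 167), (236, 80, 168), (238, 53, 140), (240, 11, 136), (242, 11, 138), (244, 13, 117), (246, 9, 109), (248, 13, 114), (250, 9, 115), (252, 11, 112), (254, 9, 118), (256, 11, 116), (258, 11, 120), (260, 10, 122), (262, 11, 120), (264, 10, 122), (266, 17, 123), (268, 11, 117), (270, 11, 120), (272, 9, 139), (274, 8, 136), (276, 57, 142), (278, 79, 161), (280, 77, 162), (282, 81, 161)]
175 [(234, 81, 161), (236, 77, 162), (238, 61, 151), (240, 11, 135), (242, 11, 137), (244, 11, 119), (246, 11, 112), (248, 6, 41), (250, 7, 37), (252, 12, 42), (254, 25, 31), (256, 24, 43), (258, 11, 45), (260, 8, 34), (262, 13, 40), (264, 7, 35), (266, 19, 41), (268, 12, 103), (270, 12, 125), (272, 11, 138), (274, 11, 135), (276, 54, 138), (278, 79, 159), (280, 81, 161), (282, 74, 161)]
185 [(234, 80, 159), (236, 80, 160), (238, 71, 155), (240, 2, 1
[... 1182 characters left out ...]
, (115, 70), (116, 71), (117, 64), (118, 69), (119, 78), (120, 98), (121, 103), (122, 105), (123, 105), (124, 107), (125, 119), (126, 130), (127, 143)]
118 [(104, 70), (105, 59), (106, 54), (107, 52), (108, 50), (109, 49), (110, 37), (111, 42), (112, 40), (113, 47), (114, 47), (115, 43), (116, 46), (117, 49), (118, 69), (119, 87), (120, 103), (121, 105), (122, 103), (123, 105), (124, 104), (125, 104), (126, 120), (127, 143)]
124 [(104, 68), (105, 58), (106, 55), (107, 50), (108, 46), (109, 43), (110, 44), (111, 45), (112, 45), (113, 46), (114, 44), (115, 44), (116, 51), (117, 57), (118, 84), (119, 91), (120, 99), (121, 97), (122, 97), (123, 97), (124, 98), (125, 102), (126, 108), (127, 120)]
```

```bash
python3 -m pendant '[[[-0.0007,0.001,0.05,0,0,0.5,1],[-0.0007,0.001,0.1,0,0,0.5,1],[-0.0007,0.001,0.13,0,0,0.5,1],[-0.0007,0.001,0.1475,0,0,0.5,1],[-0.0007,0.001,0.1475,0,0,0.5,1]]]' 40; python3 -m pendant '[[[0,0,0,0,0,0,-1],[0,0,0,0,0,0,-1],[0,0,0,0,0,0,-1],[0,0,0,0,0,0,-1],[0,0,0,0,0,0,-1]]]' 40;  python3 -m pendant '[[[0,0,0,0,0,0,-1],[0,0,0,0,0,0,-1],[0,0,0,0,0,0,-1]]]'
```

```text
time_s: 2.05
tcp_pos: [0.4501, -0.0557, 0.2106]
eef_rot: [179.7, -0.1, -95.2]
contact_force: [0.5, 0.1, 0.4]
gripper_width: 0.0872
gripper_force: 0.0
time_s: 2.55
tcp_pos: [0.4515, -0.0542, 0.2134]
eef_rot: [-179.9, 0.0, -95.1]
contact_force: [-0.4, 0.4, -0.2]
gripper_width: 0.0533
gripper_force: 0.0
time_s: 2.85
tcp_pos: [0.4514, -0.0542, 0.2128]
eef_rot: [180.0, -0.0, -95.1]
contact_force: [-0.2, 0.1, -0.7]
gripper_width: 0.029
gripper_force: 0.0
```

```bash
python3 -m pendant '[[[0,0,0,0,0,0,-1],[0,0,0,0,0,0,-1],[0,0,0,0,0,0,-1]]]'; python3 -m pendant '[[[0,0,-0.03,0,0,0,-1],[0,0,-0.08,0,0,0,-1],[0,0,-0.1,0,0,0,-1],[0,0,-0.1,0,0,0,-1],[0,0,-0.1,0,0,0,-1]]]'; python3 - <<'E'
from plant import r
from h import *
import cv2
s=r.get_state();p=r.camera_params("wrist");im=r.capture("wrist");b=im[:,:,::-1].copy();cv2.imwrite("pics/w2.png",b)
print(s["tcp_pos"],s["eef_rot"],s["contact_force"])
E
```

```text
time_s: 3.15
tcp_pos: [0.4514, -0.0542, 0.2127]
eef_rot: [180.0, -0.0, -95.1]
contact_force: [-0.0, 0.2, 0.7]
gripper_width: 0.0237
gripper_force: 39.8
time_s: 3.65
tcp_pos: [0.451, -0.0543, 0.3127]
eef_rot: [-180.0, 0.0, -95.1]
contact_force: [0.5, 0.7, -0.9]
gripper_width: 0.0237
gripper_force: 39.8
[ 0.45103176 -0.05425246  0.31268565] [-1.79970539e+02  3.86487289e-02 -9.51225555e+01] [ 0.49935739  0.67563991 -0.88921869]
```

View pics/w2.png

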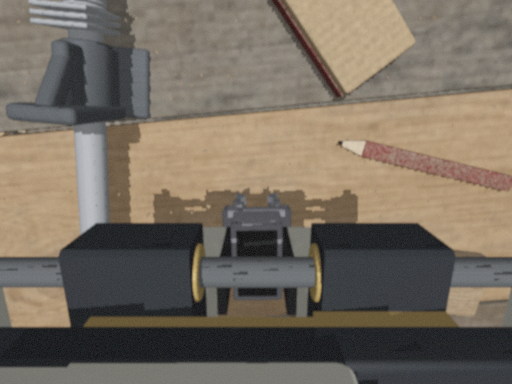

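The spacer is gripped square and upright (its end edge is level at v≈210). Next I'll move it over the pipe, about 30 mm clear of the jaw, with the yaw in line.

```bash
python3 - <<'E'
from plant import r
from h import *
print(toolshift(r.get_state(),[.579,-.07,.3127],-99.8))
E
```

```text
(array([ 0.00415622, -0.12906578, -0.00088498]), array([ 6.44640718e-02, -3.21544113e-03,  4.67131190e+00]))
```

```bash
python3 -m pendant '[[[0.004,-0.04,0,0,0,2,-1],[0.004,-0.09,0,0,0,4.7,-1],[0.004,-0.129,0,0,0,4.7,-1],[0.004,-0.129,0,0,0,4.7,-1],[0.004,-0.129,0,0,0,4.7,-1]]]';python3 -m pendant '[[[0,0,0,0,0,0,-1],[0,0,0,0,0,0,-1]]]'; python3 - <<'E'
from plant import r
from h import *
import cv2
s=r.get_state();p=r.camera_params("wrist");im=r.capture("wrist");b=im[:,:,::-1].copy();cv2.imwrite("pics/w3.png",b)
q=r.camera_params("top");cv2.imwrite("pics/t3.png",r.capture("top")[:,:,::-1])
print(s["tcp_pos"],s["eef_rot"],s["contact_force"])
for X in([.579,-.07,.045],[.5735,-.1,.045],[.57,-.12,.045],[.57,-.12,.103]):print(X,proj(p,X))
E
```

```text
time_s: 4.2
tcp_pos: [0.5796, -0.0699, 0.3098]
eef_rot: [179.7, -0.1, -99.9]
contact_force: [0.3, -0.3, -0.9]
gripper_width: 0.024
gripper_force: 39.8
time_s: 4.4
tcp_pos: [0.5786, -0.0696, 0.3123]
eef_rot: [179.9, -0.0, -99.8]
contact_force: [0.6, -0.8, -0.6]
gripper_width: 0.0233
gripper_force: 39.8
[ 0.57860775 -0.06962205  0.31232531] [ 1.79938214e+02 -1.67999146e-02 -9.97913972e+01] [ 0.62847038 -0.81168407 -0.5608868 ]
[0.579, -0.07, 0.045] [255.75994825 196.74281112]
[0.5735, -0.1, 0.045] [256.11994632 158.31017786]
[0.57, -0.12, 0.045] [256.15293981 131.29678796]
[0.57, -0.12, 0.103] [256.13015132 140.19071938]
```

View pics/w3.png

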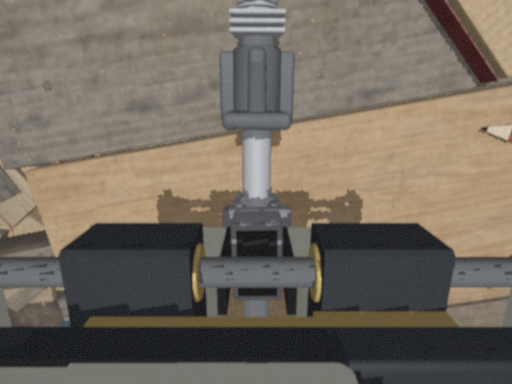

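The pipe runs straight up the image at u≈257, in line with the spacer's end at u≈257. The jaw face edge is at v≈128. One numeric check before pressing.

```bash
python3 - <<'E'
from plant import r
from h import *
import cv2
t=cv2.imread("pics/w3.png");p=r.camera_params("wrist");s=r.get_state()
hsv=cv2.cvtColor(t,cv2.COLOR_BGR2HSV);L=[]
for v in range(134,190,5):
    g=np.where(hsv[v,235:280,1]<45)[0]+235; L.append([(g.min()+g.max())/2,v]);print(v,g.min(),g.max(),end="|")
Q=np.array([ray(p,*l,.045) for l in L]);k=np.polyfit(Q[:,1],Q[:,0],1);print(k,"ang",np.degrees(np.arctan2(1,k[0])))
print("pipe x at tcp y",np.polyval(k,s["tcp_pos"][1]),s["tcp_pos"])
# spacer block/shoulder edges in hand
for v in (212,218): 
    g=np.where(hsv[v,215:300,2]<125)[0]+215;print(v,[int(x) for x in hsv[v,218:296:2,2]])
print([int(x) for x in hsv[118:140,257,2]],"face",ray(p,257,129,.103),ray(p,257,129,.056))
E
```

```text
134 242 271|139 242 271|144 242 270|149 242 270|154 242 270|159 242 270|164 242 270|169 242 270|174 242 270|179 243 269|184 243 269|189 243 270|[0.17651818 0.59171289] ang 79.98937604084591
pipe x at tcp y 0.5794341321391365 [ 0.57886556 -0.06956088  0.31302252]
212 [115, 124, 97, 92, 91, 107, 138, 139, 103, 89, 90, 92, 92, 86, 89, 90, 89, 93, 86, 89, 84, 90, 86, 90, 85, 87, 89, 92, 85, 88, 94, 138, 147, 147, 138, 128, 110, 111, 113]
218 [113, 114, 95, 86, 89, 91, 120, 105, 86, 87, 89, 89, 85, 87, 89, 89, 85, 89, 87, 89, 89, 90, 85, 90, 91, 88, 85, 91, 88, 87, 85, 88, 103, 93, 90, 93, 92, 110, 112]
[120, 124, 117, 120, 118, 115, 107, 106, 100, 90, 86, 87, 106, 119, 122, 125, 124, 126, 124, 122, 139, 161] face [ 0.56895686 -0.12600085  0.103     ] [ 0.56955306 -0.12226741  0.056     ]
```

```bash
python3 -m pendant '[[[0,-0.0005,0.02,0,0,0.2,-1],[0,-0.0005,0.04,0,0,0.2,-1],[0,-0.0005,0.046,0,0,0.2,-1],[0,-0.0005,0.046,0,0,0.2,-1],[0,-0.0005,0.046,0,0,0.2,-1]]]' 50; python3 -m pendant '[[[0,0,0.002,0,0,0,-1],[0,0,0.004,0,0,0,-1],[0,0,0.006,0,0,0,-1],[0,0,0.006,0,0,0,-1]]]'
```

```text
time_s: 5.0
tcp_pos: [0.5803, -0.0697, 0.2677]
eef_rot: [-179.9, 0.0, -100.0]
contact_force: [0.7, -0.5, -0.1]
gripper_width: 0.0235
gripper_force: 49.8
time_s: 5.4
tcp_pos: [0.5797, -0.0698, 0.2606]
eef_rot: [180.0, -0.0, -100.0]
contact_force: [-1.2, 0.1, 0.8]
gripper_width: 0.0237
gripper_force: 49.8
```

```bash
for i in 1; do python3 -m pendant '[[[0,0,0.001,0,0,0,-1],[0,0,0.002,0,0,0,-1],[0,0,0.002,0,0,0,-1]]]'; python3 -m pendant '[[[0,0,0.001,0,0,0,-1],[0,0,0.002,0,0,0,-1],[0,0,0.002,0,0,0,-1]]]'; done
```

```text
time_s: 5.7
tcp_pos: [0.5799, -0.0698, 0.2589]
eef_rot: [180.0, -0.0, -100.0]
contact_force: [-3.4, 0.2, 3.9]
gripper_width: 0.0237
gripper_force: 49.8
time_s: 6.0
tcp_pos: [0.58, -0.0698, 0.2573]
eef_rot: [-180.0, -0.0, -100.0]
contact_force: [-3.8, 0.6, 6.3]
gripper_width: 0.0238
gripper_force: 49.8
```

```bash
python3 -m pendant '[[[0,0.0004,0,0,0,0,-1],[0,0.0008,0,0,0,0,-1],[0,0.0008,0,0,0,0,-1]]]'; python3 -m pendant '[[[0,0,0.001,0,0,0,-1],[0,0,0.002,0,0,0,-1],[0,0,0.002,0,0,0,-1]]]'
```

```text
time_s: 6.3
tcp_pos: [0.5794, -0.0697, 0.2573]
eef_rot: [-180.0, -0.0, -100.0]
contact_force: [-3.4, 0.6, 5.8]
gripper_width: 0.0237
gripper_force: 49.8
time_s: 6.6
tcp_pos: [0.5796, -0.0697, 0.2555]
eef_rot: [-179.9, 0.0, -100.0]
contact_force: [-3.1, 0.5, 7.5]
gripper_width: 0.0236
gripper_force: 49.8
```

```bash
python3 -m pendant '[[[0,0.0006,0,0,0,0,-1],[0,0.001,0,0,0,0,-1],[0,0.001,0,0,0,0,-1]]]'; python3 -m pendant '[[[0,0,0.001,0,0,0,-1],[0,0,0.002,0,0,0,-1],[0,0,0.002,0,0,0,-1]]]'
```

```text
time_s: 6.9
tcp_pos: [0.5788, -0.0696, 0.2555]
eef_rot: [-179.9, 0.0, -100.0]
contact_force: [-1.4, -1.6, 5.8]
gripper_width: 0.0238
gripper_force: 49.8
time_s: 7.2
tcp_pos: [0.5789, -0.0695, 0.2536]
eef_rot: [-179.9, 0.0, -100.0]
contact_force: [-1.4, 0.6, 6.1]
gripper_width: 0.0237
gripper_force: 49.8
```

```bash
for i in 1 ; do python3 -m pendant '[[[0,0.0003,0.001,0,0,0,-1],[0,0.0003,0.002,0,0,0,-1],[0,0.0003,0.002,0,0,0,-1]]]';python3 -m pendant '[[[0,0,0.001,0,0,0,-1],[0,0,0.002,0,0,0,-1],[0,0,0.002,0,0,0,-1]]]'; done
```

```text
time_s: 7.5
tcp_pos: [0.5786, -0.0694, 0.2513]
eef_rot: [-179.9, 0.0, -100.0]
contact_force: [0.3, 0.1, 4.3]
gripper_width: 0.0235
gripper_force: 49.8
time_s: 7.8
tcp_pos: [0.5783, -0.0693, 0.2484]
eef_rot: [-180.0, 0.0, -100.0]
contact_force: [3.0, 0.1, -1.4]
gripper_width: 0.0235
gripper_force: 49.8
```

```bash
python3 -m pendant '[[[0,-0.0003,0.001,0,0,0,-1],[0,-0.0006,0.003,0,0,0,-1],[0,-0.0006,0.003,0,0,0,-1]]]';python3 -m pendant '[[[0,0,0.001,0,0,0,-1],[0,0,0.002,0,0,0,-1],[0,0,0.002,0,0,0,-1]]]'
```

```text
time_s: 8.1
tcp_pos: [0.5784, -0.0695, 0.2447]
eef_rot: [179.9, -0.0, -100.0]
contact_force: [4.0, -1.6, -8.1]
gripper_width: 0.0235
gripper_force: 49.8
time_s: 8.4
tcp_pos: [0.5784, -0.0695, 0.2433]
eef_rot: [180.0, -0.0, -100.0]
contact_force: [4.4, -0.3, -8.3]
gripper_width: 0.0238
gripper_force: 49.8
```

```bash
python3 -m pendant '[[[0,-0.0005,0,0,0,0,-1],[0,-0.0008,0.0005,0,0,0,-1],[0,-0.0008,0.001,0,0,0,-1]]]';python3 -m pendant '[[[0,0,0.001,0,0,0,-1],[0,0,0.001,0,0,0,-1]]]'
```

```text
time_s: 8.7
tcp_pos: [0.579, -0.0697, 0.2427]
eef_rot: [179.9, -0.0, -100.0]
contact_force: [1.3, 0.1, -4.6]
gripper_width: 0.0238
gripper_force: 49.8
time_s: 8.9
tcp_pos: [0.579, -0.0697, 0.2422]
eef_rot: [180.0, -0.0, -100.0]
contact_force: [-1.8, -0.1, 0.7]
gripper_width: 0.0237
gripper_force: 49.8
```

```bash
python3 -m pendant '[[[0,0.0002,0.001,0,0,0,-1],[0,0.0002,0.0015,0,0,0,-1],[0,0.0002,0.0015,0,0,0,-1]]]';python3 -m pendant '[[[0,0,-0.001,0,0,0,-1],[0,0,-0.001,0,0,0,-1],[0,0,-0.001,0,0,0,-1]]]'
```

```text
time_s: 9.2
tcp_pos: [0.5789, -0.0697, 0.242]
eef_rot: [-180.0, -0.0, -100.0]
contact_force: [-7.1, 1.5, 13.3]
gripper_width: 0.0237
gripper_force: 49.8
time_s: 9.5
tcp_pos: [0.579, -0.0697, 0.2421]
eef_rot: [-180.0, -0.0, -100.0]
contact_force: [-4.3, 1.2, 8.3]
gripper_width: 0.0234
gripper_force: 49.8
```

```bash
python3 -m pendant '[[[0,0.0004,-0.0012,0,0,0,-1],[0,0.0004,-0.0012,0,0,0,-1],[0,0.0004,-0.0012,0,0,0,-1]]]';python3 -m pendant '[[[0.002,0,0,0,0,0,-1],[0.004,0,0,0,0,0,-1],[0.006,0,0,0,0,0,-1],[0.008,0,0,0,0,0,-1],[0.01,0,0,0,0,0,-1]]]'
```

```text
time_s: 9.8
tcp_pos: [0.5789, -0.0696, 0.2423]
eef_rot: [-180.0, -0.0, -100.0]
contact_force: [-0.3, -0.6, -2.0]
gripper_width: 0.0236
gripper_force: 49.8
time_s: 10.3
tcp_pos: [0.577, -0.0795, 0.2424]
eef_rot: [-180.0, 0.0, -100.0]
contact_force: [1.6, 2.6, -5.0]
gripper_width: 0.0234
gripper_force: 49.8
```

```bash
python3 -m pendant '[[[0.002,0,0.0005,0,0,0,-1],[0.004,0,0.0006,0,0,0,-1],[0.006,0,0.0006,0,0,0,-1],[0.008,0,0.0006,0,0,0,-1],[0.01,0,0.0006,0,0,0,-1]]]'; python3 -m pendant '[[[0.001,0,0,0,0,0,-1],[0.002,0,0,0,0,0,-1],[0.003,0,0,0,0,0,-1],[0.004,0,0,0,0,0,-1],[0.005,0,0,0,0,0,-1]]]'; python3 - <<'E'
from plant import r
import cv2,numpy as np
s=r.get_state();print(s["tcp_pos"],s["contact_force"],s["moment"])
a=r.capture("wrist")[80:320,130:390,::-1];b=r.capture("top")[130:240,270:380,::-1]
cv2.imwrite("pics/w4.png",np.hstack([cv2.resize(a,(520,480)),cv2.resize(b,(280,480)[:1]+(280,)) if 0 else np.vstack([cv2.resize(b,(280,280)),np.zeros((200,280,3),np.uint8)])]))
E
```

```text
time_s: 10.8
tcp_pos: [0.5753, -0.0894, 0.2421]
eef_rot: [-180.0, 0.0, -100.0]
contact_force: [0.9, 4.7, 1.0]
gripper_width: 0.0235
gripper_force: 49.8
time_s: 11.3
tcp_pos: [0.5745, -0.0941, 0.2421]
eef_rot: [-180.0, 0.0, -100.0]
contact_force: [-0.8, 5.4, 2.2]
gripper_width: 0.0234
gripper_force: 49.8
[ 0.57446435 -0.0941124   0.24212491] [-0.76777811  5.38734327  2.22978051] [ 1.9506816   0.34221146 -0.22736585]
```

View pics/w4.png

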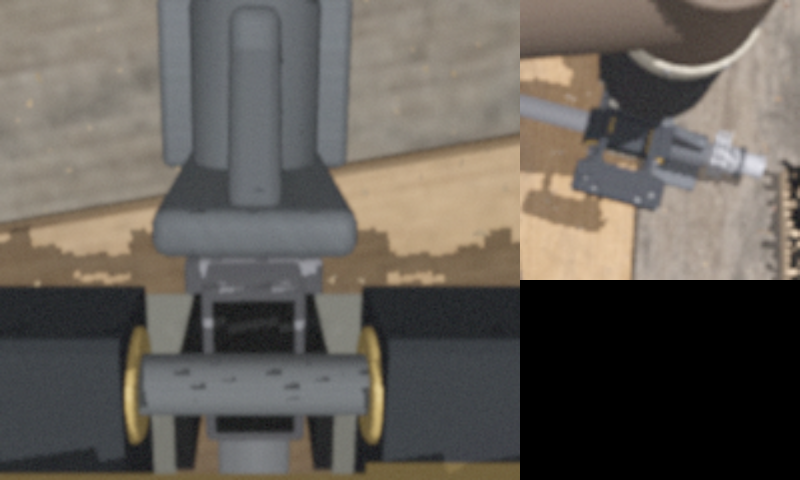

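The spacer is home on the pipe, still held in the grip, with a few mm left to the jaw face (crop v≈255). Drag is about 5.4 N, so I'll creep forward.

```bash
python3 -m pendant '[[[0.001,0,0,0,0,0,-1],[0.0015,0,0,0,0,0,-1],[0.002,0,0,0,0,0,-1],[0.0025,0,0,0,0,0,-1]]]'; python3 -m pendant '[[[0.0005,0,0,0,0,0,-1],[0.001,0,0,0,0,0,-1],[0.0015,0,0,0,0,0,-1]]]';python3 -m pendant '[[[0.0005,0,0,0,0,0,-1],[0.001,0,0,0,0,0,-1]]]'
```

```text
time_s: 11.8
tcp_pos: [0.574, -0.0965, 0.2421]
eef_rot: [-180.0, 0.0, -100.0]
contact_force: [-0.6, 4.9, 4.2]
gripper_width: 0.0235
gripper_force: 49.8
time_s: 12.1
tcp_pos: [0.5738, -0.098, 0.2421]
eef_rot: [-180.0, 0.0, -100.0]
contact_force: [-0.4, 5.6, 4.6]
gripper_width: 0.0233
gripper_force: 49.8
time_s: 12.3
tcp_pos: [0.5736, -0.0989, 0.2422]
eef_rot: [-180.0, 0.0, -100.0]
contact_force: [-1.1, 4.7, 4.6]
gripper_width: 0.0239
gripper_force: 49.8
```

```bash
python3 -m pendant '[[[0.0005,0,0,0,0,0,-1],[0.001,0,0,0,0,0,-1]]]'; python3 -m pendant '[[[0.0005,0,0,0,0,0,-1],[0.001,0,0,0,0,0,-1]]]'
```

```text
time_s: 12.5
tcp_pos: [0.5734, -0.1, 0.2421]
eef_rot: [-180.0, 0.0, -100.0]
contact_force: [-1.0, 4.9, 4.2]
gripper_width: 0.0235
gripper_force: 49.8
time_s: 12.7
tcp_pos: [0.5733, -0.1009, 0.2421]
eef_rot: [-180.0, 0.0, -100.0]
contact_force: [-1.1, 6.7, 3.5]
gripper_width: 0.0238
gripper_force: 49.8
```

```bash
python3 -m pendant '[[[0.0005,0,0,0,0,0,-1],[0.0007,0,0,0,0,0,-1]]]'
```

```text
time_s: 12.9
tcp_pos: [0.5731, -0.1017, 0.2421]
eef_rot: [-180.0, 0.0, -100.0]
contact_force: [-1.5, 5.4, 3.9]
gripper_width: 0.0237
gripper_force: 49.8
```

```bash
python3 -m pendant '[[[0.0004,0,0,0,0,0,-1],[0.0008,0,0,0,0,0,-1]]]'
```

```text
time_s: 13.1
tcp_pos: [0.573, -0.1024, 0.2421]
eef_rot: [-180.0, 0.0, -100.0]
contact_force: [-0.8, 5.2, 4.4]
gripper_width: 0.0235
gripper_force: 49.8
```

```bash
python3 -m pendant '[[[0.0004,0,0,0,0,0,-1],[0.0008,0,0,0,0,0,-1]]]'
```

```text
time_s: 13.3
tcp_pos: [0.5729, -0.1032, 0.2421]
eef_rot: [-180.0, 0.0, -100.0]
contact_force: [-0.8, 4.0, 4.3]
gripper_width: 0.0236
gripper_force: 49.8
```

```bash
python3 -m pendant '[[[0.0004,0,0,0,0,0,-1],[0.0007,0,0,0,0,0,-1]]]'
```

```text
time_s: 13.5
tcp_pos: [0.5727, -0.1039, 0.2421]
eef_rot: [-180.0, 0.0, -100.0]
contact_force: [-1.3, 5.5, 3.7]
gripper_width: 0.0238
gripper_force: 49.8
```

```bash
python3 -m pendant '[[[0.0004,0,0,0,0,0,-1],[0.0007,0,0,0,0,0,-1]]]'
```

```text
time_s: 13.7
tcp_pos: [0.5726, -0.1046, 0.2421]
eef_rot: [-180.0, 0.0, -100.0]
contact_force: [-0.8, 5.7, 4.4]
gripper_width: 0.0237
gripper_force: 49.8
```

```bash
python3 -m pendant '[[[0.0004,0,0,0,0,0,-1],[0.0007,0,0,0,0,0,-1]]]'
```

```text
time_s: 13.9
tcp_pos: [0.5725, -0.1052, 0.2421]
eef_rot: [-180.0, 0.0, -100.0]
contact_force: [-0.9, 5.3, 5.2]
gripper_width: 0.0237
gripper_force: 49.8
```

```bash
python3 -m pendant '[[[0.0004,0,0,0,0,0,-1],[0.0007,0,0,0,0,0,-1]]]'
```

```text
time_s: 14.1
tcp_pos: [0.5724, -0.106, 0.2421]
eef_rot: [-180.0, 0.0, -100.0]
contact_force: [-1.4, 5.2, 3.4]
gripper_width: 0.0239
gripper_force: 49.8
```

```bash
python3 -m pendant '[[[0.0004,0,0,0,0,0,-1],[0.0007,0,0,0,0,0,-1]]]'
```

```text
time_s: 14.3
tcp_pos: [0.5723, -0.1066, 0.2421]
eef_rot: [-180.0, 0.0, -100.0]
contact_force: [-0.9, 5.2, 3.8]
gripper_width: 0.0236
gripper_force: 49.8
```

```bash
python3 -m pendant '[[[0.0003,0,0,0,0,0,-1],[0.0006,0,0,0,0,0,-1]]]'
```

```text
time_s: 14.5
tcp_pos: [0.5722, -0.1071, 0.2421]
eef_rot: [-180.0, 0.0, -100.0]
contact_force: [-0.2, 7.7, 5.3]
gripper_width: 0.0236
gripper_force: 49.8
```

```bash
python3 -m pendant '[[[0.0002,0,0,0,0,0,-1],[0.0002,0,0,0,0,0,-1]]]'
```

```text
time_s: 14.7
tcp_pos: [0.5722, -0.1071, 0.2421]
eef_rot: [-180.0, 0.0, -100.0]
contact_force: [-0.3, 7.7, 4.4]
gripper_width: 0.0239
gripper_force: 49.8
```

```bash
python3 -m pendant '[[[0,0,0,0,0,0,-1]]]'
```

```text
time_s: 14.8
tcp_pos: [0.5722, -0.1071, 0.2421]
eef_rot: [-180.0, 0.0, -100.0]
contact_force: [-1.1, 7.5, 4.9]
gripper_width: 0.0235
gripper_force: 49.8
```

```bash
python3 -m pendant '[[[0.0002,0,0,0,0,0,-1],[0.0002,0,0,0,0,0,-1]]]'
```

```text
time_s: 15.0
tcp_pos: [0.5721, -0.1072, 0.2421]
eef_rot: [-180.0, 0.1, -100.0]
contact_force: [-1.1, 8.7, 5.0]
gripper_width: 0.0233
gripper_force: 49.8
```

```bash
python3 -m pendant '[[[0.0001,0,0,0,0,0,-1],[0.0001,0,0,0,0,0,-1]]]'
```

```text
time_s: 15.2
tcp_pos: [0.5722, -0.1072, 0.2421]
eef_rot: [-180.0, 0.1, -100.0]
contact_force: [-2.0, 10.3, 4.6]
gripper_width: 0.0238
gripper_force: 49.8
```

```bash
python3 -m pendant '[[[0,0,0,0,0,0,-1],[0,0,0,0,0,0,-1]]]'
```

```text
time_s: 15.4
tcp_pos: [0.5721, -0.1072, 0.2421]
eef_rot: [-180.0, 0.1, -100.0]
contact_force: [-1.2, 8.4, 3.8]
gripper_width: 0.0239
gripper_force: 49.8
```

```bash
python3 -m pendant '[[[0.0001,0,0,0,0,0,-1],[0.0001,0,0,0,0,0,-1],[0.0001,0,0,0,0,0,-1]]]'
```

```text
time_s: 15.7
tcp_pos: [0.5721, -0.1072, 0.2421]
eef_rot: [-180.0, 0.1, -100.0]
contact_force: [-1.6, 9.8, 5.3]
gripper_width: 0.0234
gripper_force: 49.8
```

```bash
python3 -m pendant '[[[0.00015,0,0,0,0,0,-1],[0.00015,0,0,0,0,0,-1]]]'; python3 -m pendant '[[[0,0,0,0,0,0,-1]]]' | grep force;python3 -m pendant '[[[0,0,0,0,0,0,-1]]]' | grep force
```

```text
time_s: 15.9
tcp_pos: [0.5721, -0.1072, 0.2421]
eef_rot: [-180.0, 0.1, -100.0]
contact_force: [-1.2, 10.5, 5.2]
gripper_width: 0.0235
gripper_force: 49.8
contact_force: [-1.4, 10.5, 3.8]
gripper_force: 49.8
contact_force: [-1.4, 10.0, 4.3]
gripper_force: 49.8
```

```bash
python3 -m pendant '[[[0.00012,0,0,0,0,0,-1],[0.00012,0,0,0,0,0,-1]]]'; python3 -m pendant '[[[0,0,0,0,0,0,-1]]]' | grep force;python3 -m pendant '[[[0,0,0,0,0,0,-1]]]' | grep force
```

```text
time_s: 16.3
tcp_pos: [0.5721, -0.1073, 0.2421]
eef_rot: [-180.0, 0.1, -100.0]
contact_force: [-1.9, 11.0, 5.4]
gripper_width: 0.0235
gripper_force: 49.8
contact_force: [-1.6, 10.8, 5.0]
gripper_force: 49.8
contact_force: [-0.8, 11.6, 5.4]
gripper_force: 49.8
```

```bash
python3 -m pendant '[[[-0.0006,0,-0.0004,0,0,0,-1],[-0.0006,0,-0.0006,0,0,0,-1],[-0.0006,0,-0.0006,0,0,0,-1]]]'; python3 -m pendant '[[[0,0,0,0,0,0,0.2],[0,0,0,0,0,0,0.2],[0,0,0,0,0,0,0.2],[0,0,0,0,0,0,0.2],[0,0,0,0,0,0,0.2]]]'; python3 -m pendant '[[[0,0,-0.02,0,0,0,0.2],[0,0,-0.06,0,0,0,0.2],[0,0,-0.1,0,0,0,0.2],[0,0,-0.12,0,0,0,0.2],[0,0,-0.12,0,0,0,0.2]]]'; python3 - <<'E'
from plant import r
from h import *
import cv2
s=r.get_state();p=r.camera_params("wrist");w=r.capture("wrist")[:,:,::-1].copy()
sc=r.capture("scene")[120:220,150:310,::-1]
print(s["tcp_pos"],s["contact_force"],s["gripper_width"],proj(p,[.572,-.107,.083]))
cv2.imwrite("pics/w5.png",np.hstack([w[:384,100:420],cv2.resize(sc,(480,300)) if 0 else np.vstack([cv2.resize(sc,(480,300),interpolation=2),np.zeros((84,480,3),np.uint8)])]))
E
```

```text
time_s: 16.8
tcp_pos: [0.5721, -0.1071, 0.2422]
eef_rot: [-180.0, 0.0, -100.0]
contact_force: [0.2, 7.9, 0.3]
gripper_width: 0.0237
gripper_force: 49.8
time_s: 17.3
tcp_pos: [0.5719, -0.1078, 0.2425]
eef_rot: [180.0, -0.0, -100.0]
contact_force: [-0.1, 0.2, -0.2]
gripper_width: 0.0519
gripper_force: 0.0
time_s: 17.8
tcp_pos: [0.5728, -0.1077, 0.3664]
eef_rot: [-179.6, 0.1, -100.0]
contact_force: [-0.3, -0.1, 0.3]
gripper_width: 0.0525
gripper_force: 0.0
[ 0.57279693 -0.10774694  0.36639169] [-0.28912705 -0.0551189   0.32776588] 0.05245336731812248 [259.94310645 191.91428335]
```

View pics/w5.png

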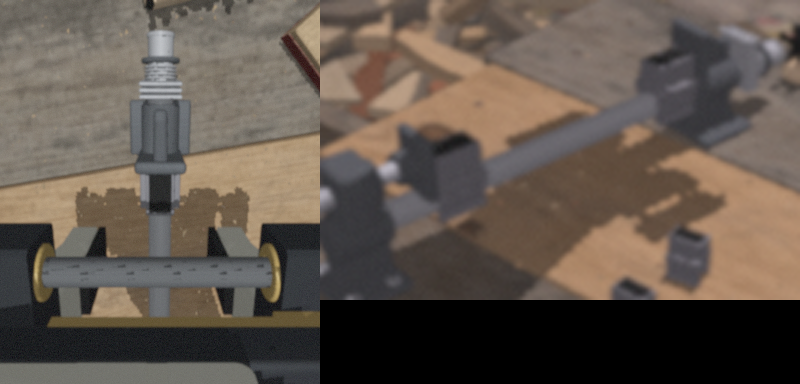

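The spacer sits level on the pipe against the jaw (wrist crop 160,185; scene crop 670,85), and the gripper is clear. Handing in.

```bash
python3 -c "
from plant import r
print(r.close_job())"
```

```text
the job is handed in; nothing more can be done
None
```

The job is handed in: the spacer is snapped home on the pipe, was pressed against the tail jaw with an estimated 5–6 N, and has been released; the hand-in call returned no verdict.

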